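Load the beaker rack and click the tall beaker round to the titration station

TASK

Lift the beaker rack by its handle, turn it so its three holes match the three studs of the sample changer's turntable, and set it down fully home on them. Then let go and click the changer's index lever, one full stroke out and back for each notch, until the tall beaker stands at the titration station right in front of the electrode post; turn the table only with the lever, not by hand. Leave the lever home, all six beakers upright in the rack, and the other glassware where it stands.

Things in the scene. Friction and masses are not known exactly. Their poses are not given: they have to be found in the camera images.
- rack_handle (a point): Centre of the handle of the loose white beaker rack (about 0.75 kg loaded): a grey level bar 70 mm long along the rack's x, 16 mm wide along y (grip it across this width), 22 mm tall, on a central column, its centre 125 mm above the rack's underside. The point has the rack's axes (z up). Beakers in the rack reach up to 98 mm above its underside
- rack_base (a point): Centre of the rack's underside, rack axes. Lower plate 6 mm thick with three through holes, 11 mm wide, 36 mm from the centre, at 0, 140 and 220 degrees from the rack's +x (a single hole and, opposite, a pair). It fits the studs one way only: rack +x along turntable +x
- rack: The whole rack, origin at the centre of its underside: round, 196 mm in diameter, lower plate at 0 to 6 mm and upper plate at 32 to 37 mm. The upper plate has ten 39 mm beaker holes, centres on a 74 mm radius, 36 degrees apart, hole k at k x 36 degrees counter-clockwise from the rack's +x
- single_hole (a point): The single hole of the rack, 36 mm along the rack's +x, at the top of the lower plate (6 mm above the underside)
- turntable_top (a point): Centre of the top face of the changer's aluminium turntable (156 mm in diameter, face 64 mm above the bench), on its upright axis; it turns with the table, its x pointing to the single stud. Three steel studs 8 mm thick, 18 mm tall with conical tips stand 36 mm from the axis at 0, 140 and 220 degrees from its +x. When home, the rack's underside lies on this face
- turntable: The turntable with its studs; origin on its axis at bench level, same axes as point turntable_top
- single_stud (a point): Tip (3 mm wide) of the single stud of the turntable, 36 mm along the turntable's +x, 18 mm above its face
- table_angle (a joint): Angle of the turntable on the changer in rad, growing counter-clockwise from above. A spring detent holds it at multiples of 36 degrees (0.628 rad), ten notches a turn; it starts at 0
- station (a point): The titration station: a point fixed on the changer, 74 mm from the turntable's axis towards the electrode post, at the height of the turntable's face; its x points from the axis to the post. A dark pointer on the white cover and the upright steel post (148 mm from the axis, 253 mm tall, its electrode arm swung out to the far side) mark the direction. A beaker is there when its axis is over this point
- index_lever (a joint): Angle of the index lever, rad: 0 home (held by a spring), growing counter-clockwise from above to the stop at 0.733. A stroke past about 0.45, best to the stop, clicks the turntable one notch (36 degrees) counter-clockwise by a ratchet; let go, the lever springs home without turning the table back. It must come home before the next click. A smooth push takes 5 to 10 N at the pad
- lever_pad (a point): On the lever's light grey upright thumb pad, on its mid-line, 85 mm above the bench, 20 mm below its top. Pad 36 mm wide radially, 13 mm thick along the stroke, 43 to 105 mm above the bench, 160 mm from the turntable's axis, about which it swings: from -111 degrees (home) to -69 degrees (stop) from the direction of the station, so away from the robot. Push its robot-side face. The point's own axes are the changer's, turned by the lever's angle
- tall_beaker_center (a point): Centre, half-way up, of the tall glass beaker, the only tall one: 35 mm in diameter, 92 mm tall, standing loose in one of the rack's ten holes
- short_beaker1_center (a point): Centre of a short glass beaker, 35 mm in diameter, 56 mm tall, standing loose in the rack
- short_beaker2_center (a point): Centre of a second short beaker of the same kind in the rack
- short_beaker3_center (a point): Centre of a third short beaker of the same kind in the rack
- short_beaker4_center (a point): Centre of a fourth short beaker of the same kind in the rack
- short_beaker5_center (a point): Centre of a fifth short beaker of the same kind in the rack
- spare_glass_center (a point): An empty conical glass on the bench at the right, 67 mm wide at the rim, 85 mm tall; leave it where it stands
- glass_b_center (a point): Another such glass on the bench beyond the rack; leave it where it stands
Things that resemble listed ones, but are neither listed nor needed, are in the scene too. What is shaped like the part that bears short_beaker1_center but green or red is not meant.

How it is judged:
By the outcome, as a careful person would: the job done as asked, in the order asked, and still so for the second after the job is handed in, with the robot touching nothing.
It also fails if it takes over 67 s, if anything falls off the work surface, if the arm or the gripper's body presses on something with over 40 N, if the wrist force passes 120 N, or if a joint passes its speed limit or range.

ROBOT

A 6-joint arm with a two-finger parallel gripper is mounted at the origin on the work surface. World frame = base frame: x ahead of the robot, y to its left, z up, the work surface at z = 0. Lengths are in m, angles in rad, forces in N, time in s.
With the tool pointing down it reaches from about 0.275 to 0.85 m from the base axis. Payload 5.2 kg.
Tool frame: the origin (TCP) lies on the centre line of the jaws, within the pads' length; the fingertips stand robot.nose_length ahead of it and the grasp point (between the pads) lies 6 mm ahead of it (robot.nose_length is the distance from the TCP to the fingertips, in m); z points along the fingers, y is the line along which they close (so a half turn about z gives the same grasp; the last joint's range is limited). The gripper opens to 85 mm and grips with 20 to 120 N. Pads are 22 mm wide; open, the fingers measure 114 mm over their backs; the gripper's body (76 mm by 85 mm) begins 54 mm behind the grasp point. The pads swing forward as they close: fully open they stand 13 mm farther back than shut.
Start: joints at [-1.502, 0.259, 1.535, -0, 1.348, -0.203], TCP at [0.148, -0.53, 0.236] pointing down, gripper open.
Joint ranges: [-3.14, 3.14], [-0.91, 2.08], [0.19, 2.58], [-1.22, 4.36], [0.22, 2.71], [-3.12, 3.12]. Speed limits (rad/s): [2.57, 2.57, 3.14, 3.14, 3.14, 3.14].

INTERFACE

Orientations are given as a unit quaternion [w, x, y, z].
In Python, from plant import robot, kin, imaging, finish_job, monitor gives the robot as it stands. Calls block until the motion is done:
- robot.goto(position, orientation): joint-space move of the TCP to a pose.
- robot.move_l(position, max_speed=0.15, orientation=None, f_stop=None): straight line of the TCP; orientation=None keeps the orientation; max_speed is the mean speed in m/s. With f_stop (N) it stops when the force on the tool has changed by that much, and returns True; else False.
- robot.move_joints(angles): joint-space move.
- robot.open_jaws() and robot.close_gripper(squeeze=None): open the fingers fully, or close them until they stop; squeeze is the grip in N (None keeps the last).
- robot.sleep(seconds).
- kin.ik(position, orientation): joint angles nearest the present ones, or None.
- imaging.grab_frame(name): name is "scene" or "top" or "wrist"; returns a dict with "color" (400x640x3 uint8, red, green, blue), "intrinsics" (3x3 intrinsics, pixels), "R" (3x3) and "t" (3): a world point X has camera coordinates R X + t. Camera axes: x right, y down, z forward; pixel columns grow to the right and rows downward; lengths in m; the calibration is good to about 2 mm. A picture is of the moment at which its call begins. There is no depth.
A pose or a line that the arm cannot do raises robot.PlanningError and nothing moves.
- finish_job(): hands the job in; it is judged then, once.
Readings, each from a call of its own:
- monitor.read_clock(): time.
- monitor.read_joint_pos(): joint angles.
- monitor.read_joint_vel(): joint speeds.
- monitor.read_joint_efforts(): joint torques, N m.
- monitor.read_eef_pos(): TCP position.
- monitor.read_tool_rot(): TCP orientation.
- monitor.read_wrist_force(): force on the tool from outside, world axes, zero at the start.
- monitor.read_moment(): the same for the moment, N m.
- monitor.read_grip_width(): finger opening in m.
- monitor.read_gripper_force(): force on a finger pad.
Only numpy, scipy, OpenCV 4.12 (cv2) and the standard library are available. Lean on these libraries where they do the work, as an engineer would, in place of code of your own. Each camera call takes 0.05 s, during which the arm holds its last target. There are 200 camera calls.

## Working session

There is one attempt and no reset: what is moved stays moved. The work goes in short steps, each a Python script; the robot and the scene stay as the last script left them, time stands still between calls to the robot, and variables do not carry over. Pictures are saved under pics/ and viewed, at most 10 in all, crops included, and the job is handed in when it is done.

```bash
mkdir -p pics; ls
python3 - <<'E'
from plant import robot, kin, imaging, finish_job, monitor
import cv2,numpy as np,pickle
for n in("scene","top"):
    f=imaging.grab_frame(n);cv2.imwrite(f"pics/{n}0.png",f["color"][:,:,::-1]);pickle.dump(f,open(f"{n}0.pkl","wb"))
    print(n,f["intrinsics"].tolist(),(-f["R"].T@f["t"]).round(3),f["R"].round(3).tolist())
print(robot.nose_length,monitor.read_clock(),monitor.read_tool_rot(),monitor.read_grip_width())
E
```

```text
pics
scene [[441.3649231089152, 0.0, 318.21976007343187], [0.0, 441.3649231089152, 201.70585104927693], [0.0, 0.0, 1.0]] [1.416 0.356 0.815] [[-0.438, 0.899, 0.016], [0.535, 0.275, -0.799], [-0.723, -0.341, -0.601]]
top [[412.55865773465587, 0.0, 328.2114668877718], [0.0, 412.55865773465587, 207.05345281104857], [0.0, 0.0, 1.0]] [ 0.305 -0.029  1.416] [[-0.017, -1.0, 0.011], [-0.984, 0.015, -0.175], [0.175, -0.014, -0.984]]
0.025 0.1 [-8.19087778e-04  9.90778101e-01  1.35491987e-01  6.47929266e-05] 0.08556645807908861
```

View pics/top0.png

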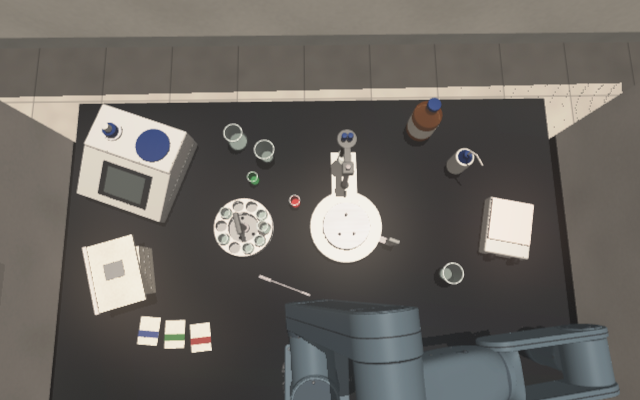

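View pics/scene0.png

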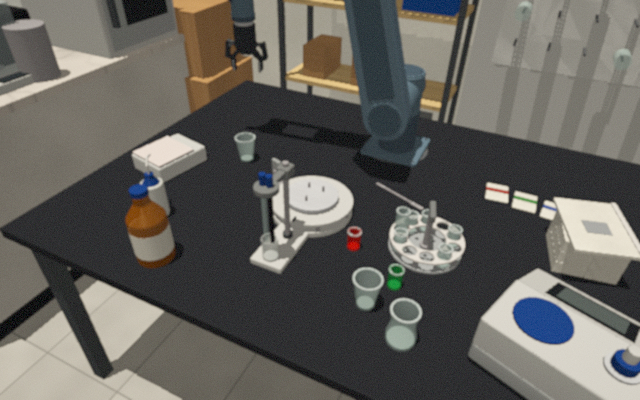

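The top view shows the rack at about (243,227), the turntable at (346,227), the lever pad at (392,241) and the post at about (347,165). The scene view agrees. Next I'll compute rough positions and take a wrist view over both.

```bash
cat > h.py <<'E'
import numpy as np,cv2,pickle
from scipy.spatial.transform import Rotation as Ro
def ray(f,uv,z):
    d=f["R"].T@np.linalg.inv(f["intrinsics"])@np.array([uv[0],uv[1],1.]);c=-f["R"].T@f["t"]
    return c+d*(z-c[2])/d[2]
def proj(f,X):
    c=np.atleast_2d(X)@f["R"].T+f["t"];p=c@f["intrinsics"].T;return p[:,:2]/p[:,2:]
def down(a):  # tool down, tool y axis (closing) at world angle a (mod pi)
    q=(Ro.from_euler('z',a-np.pi/2)*Ro.from_quat([1,0,0,0])).as_quat() # tool y -> -y rotated
    return np.array([q[3],q[0],q[1],q[2]])
def toolang(q): # world angle of tool y axis
    y=Ro.from_quat([q[1],q[2],q[3],q[0]]).apply([0,1,0]);return np.arctan2(y[1],y[0])
E
python3 - <<'E'
from h import *
from plant import robot,kin,imaging,monitor
f=pickle.load(open("top0.pkl","rb"))
print("rack",ray(f,(243,227),.02),"table",ray(f,(346,227),.06),"pad",ray(f,(392,241),.1))
t=ray(f,(346,227),.064);r=ray(f,(243,227),.03)
print(np.degrees(toolang(monitor.read_tool_rot())),monitor.read_joint_pos())
mid=(t+r)/2
for p,n in((t,"wt"),(r,"wr")):
    P=[p[0]-.07,p[1],.36]
    for a in(-np.pi/2,np.pi/2):
        q=kin.ik(P,down(a)); print(n,a,q)
P=[t[0]-.08,t[1],.40]
robot.goto(P,down(-np.pi/2))
w=imaging.grab_frame("wrist");pickle.dump(w,open("wt.pkl","wb"));cv2.imwrite("pics/wt.png",w["color"][:,:,::-1])
print((-w["R"].T@w["t"]),w["R"][2],proj(w,[t,r]),monitor.read_eef_pos(),monitor.read_clock())
E
```

```text
rack [0.48877151 0.24189084 0.02      ] table [ 0.47809905 -0.10619637  0.06      ] pad [ 0.42555966 -0.25001683  0.1       ]
-74.42583844981087 [-1.50177782e+00  2.59280859e-01  1.53595377e+00  2.02993578e-05
  1.34800120e+00 -2.02806114e-01]
wt -1.5707963267948966 [-5.20592130e-01 -4.00172980e-02  1.57724564e+00 -4.44089210e-16
  1.60436431e+00 -2.09138846e+00]
wt 1.5707963267948966 [-5.20592130e-01 -4.00172980e-02  1.57724564e+00 -4.44089210e-16
  1.60436431e+00  1.05020420e+00]
wr -1.5707963267948966 [ 2.89480534e-01  7.63788142e-02  1.45820732e+00 -4.44089210e-16
  1.60700652e+00 -1.28131579e+00]
wr 1.5707963267948966 [ 2.89480534e-01  7.63788142e-02  1.45820732e+00 -4.44089210e-16
  1.60700652e+00  1.86027686e+00]
[ 0.32519372 -0.10656044  0.53716762] [ 0.28656232  0.00105224 -0.95806103] [[320.21140024 205.95936522]
 [546.37598851 204.90256222]] [ 0.39754185 -0.10654786  0.39958587] 2.025
```

View pics/wt.png

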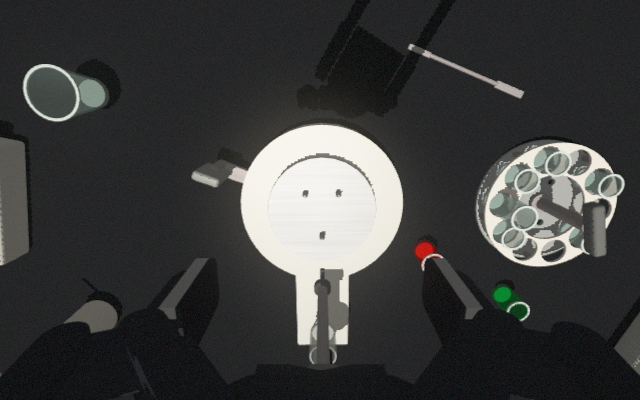

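The wrist view shows the turntable disc around (322,210), studs at (305,193), (339,193) and (322,235), the lever pad at (212,176), and the rack at (550,205). Next: a look over the rack, with enlarged crops.

Run:
```python
from h import *
from plant import robot,kin,imaging,monitor
P=[.48-.08,.242,.36]
robot.goto(P,down(-np.pi/2))
w=imaging.grab_frame("wrist");pickle.dump(w,open("wr.pkl","wb"))
c=proj(w,[.4888,.2419,.03])[0];print(c,monitor.read_clock())
x,y=c.astype(int);x0,y0=x-100,max(y-75,0)
cr=w["color"][y0:y0+150,x0:x0+200,::-1];cv2.imwrite("pics/wr.png",cv2.resize(cr,None,fx=4,fy=4,interpolation=cv2.INTER_CUBIC));print(x0,y0)
t=pickle.load(open("wt.pkl","rb"));cr=t["color"][115:285,180:407,::-1];cv2.imwrite("pics/wtc.png",cv2.resize(cr,None,fx=3.5,fy=3.5,interpolation=cv2.INTER_CUBIC))
```

```text
[320.51821657 212.5032497 ] 3.3917
220 137
```

View pics/wr.png

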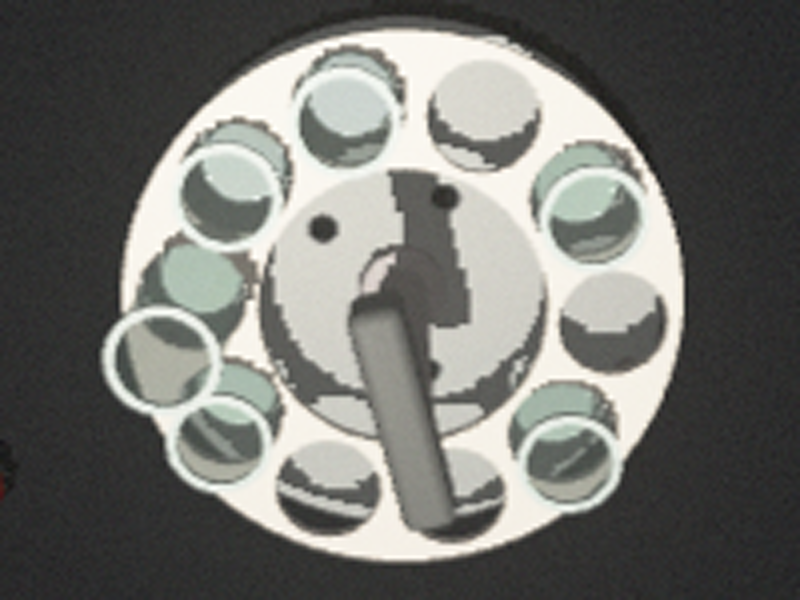

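View pics/wtc.png

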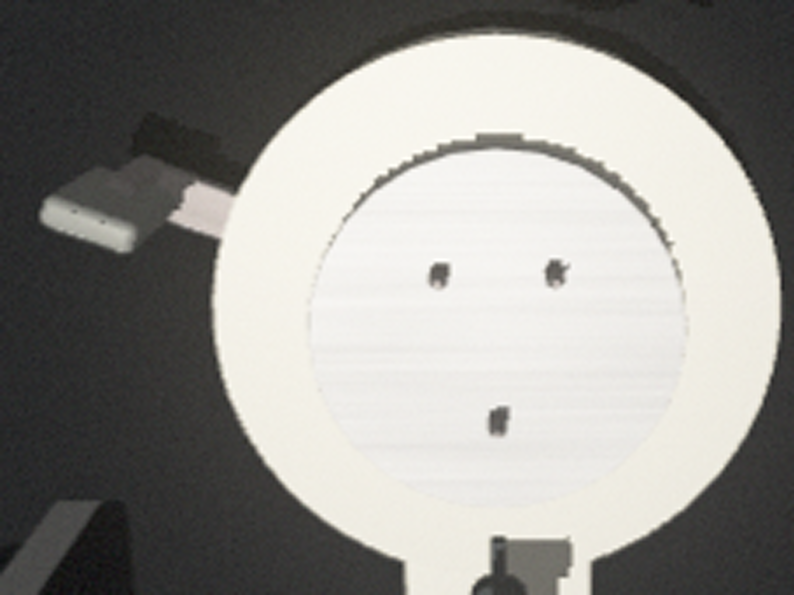

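The crops give me these readings:
- **Beakers:** they sit in rack holes 1, 3, 5, 6, 7 and 8. The tall one is in hole 7, with its rim at (160,358).
- **Rack +x:** it runs down and to the right, about 15°.
- **Turntable:** the studs are at (438,274), (556,272) and (498,421), so turntable +x points at the post.

Next I'll fit the poses.

Run:
```python
from h import *
from scipy.optimize import least_squares
w=pickle.load(open("wr.pkl","rb"));t=pickle.load(open("wt.pkl","rb"))
C=lambda r,d:[r*np.cos(np.radians(d)),r*np.sin(np.radians(d))]
def fit(f,loc,px,x0):
    loc=np.array(loc);px=np.array(px)
    def X(p):
        c,s=np.cos(p[2]),np.sin(p[2]);return np.c_[loc[:,:2]@np.array([[c,s],[-s,c]])+p[:2],loc[:,2]]
    r=least_squares(lambda p:(proj(f,X(p))-px).ravel(),x0,loss="soft_l1",x_scale=[.01,.01,.1])
    print(r.x[:2].round(4),np.degrees(r.x[2]).round(2));print((proj(f,X(r.x))-px).round(1).tolist());return r.x
loc=[C(.074,72)+[.037],C(.074,144)+[.037],C(.074,324)+[.037],C(.036,140)+[.006],C(.036,220)+[.006],[-.035,0,.136],[.035,0,.136]]
u=np.array([(613,322),(484,115),(328,488),(445,197),(323,228),(376,310),(433,524)],float)
px=(u+.5)/4-.5+[220,137]
r=fit(w,loc,px,[.489,.242,.26])
loc=[C(.036,140)+[.073],C(.036,220)+[.073],[.036,0,.073]]
u=np.array([(556,272),(438,274),(498,421)],float);px=(u+.5)/3.5-.5+[180,115]
T=fit(t,loc,px,[.478,-.106,0])
# disc outline
m=[(310,322),(687,322),(498,508),(498,148)]
for q in m: 
    P=ray(t,((q[0]+.5)/3.5-.5+180,(q[1]+.5)/3.5-.5+115),.064);print(P.round(4),np.hypot(*(P-[*T[:2],.064])[:2]).round(4))
pc=ray(t,(180+88/3.5,115+225/3.5),.105);d=pc[:2]-T[:2];print("pad",pc,np.hypot(*d),np.degrees(np.arctan2(d[1],d[0]))+111)
pc=ray(t,(180+498/3.5,115+540/3.5),.06);d=pc[:2]-T[:2];print("pointer",np.degrees(np.arctan2(d[1],d[0])))
np.save("r.npy",r);np.save("T.npy",T)
```

```text
[0.4882 0.2417] 14.21
[[0.2, -0.2], [0.2, -0.1], [-0.1, -0.2], [0.2, -0.2], [0.1, -0.4], [-0.9, 0.0], [0.1, 2.1]]
[ 0.4828 -0.1038] 0.52
[[-0.2, -0.0], [0.1, -0.2], [0.1, 0.2]]
[ 0.4785 -0.1802  0.064 ] 0.0765
[ 0.4788 -0.0264  0.064 ] 0.0775
[ 0.5622 -0.1035  0.064 ] 0.0794
[ 0.4071 -0.1035  0.064 ] 0.0756
pad [ 0.42845723 -0.25246131  0.105     ] 0.15828237729110972 0.9391249738392133
pointer 0.49928157250401295
```

Run:
```python
from h import *
from plant import robot,kin,imaging,monitor
r=np.load("r.npy");T=np.load("T.npy")
q=down(r[2]-np.pi/2)
robot.goto([r[0],r[1],.21],q)
robot.move_l([r[0],r[1],.131],.1)
print("pre",monitor.read_eef_pos(),monitor.read_wrist_force())
robot.close_gripper(70);print(monitor.read_grip_width(),monitor.read_gripper_force(),monitor.read_wrist_force())
robot.move_l([r[0],r[1],.26],.1)
robot.sleep(.2);print(monitor.read_grip_width(),monitor.read_wrist_force(),monitor.read_moment())
robot.move_l([.4835,-.1035,.26],.15,orientation=down(T[2]-np.pi/2))
robot.sleep(.2)
w=imaging.grab_frame("wrist");pickle.dump(w,open("wg.pkl","wb"))
p=monitor.read_eef_pos();c=proj(w,[p[0],p[1],p[2]-.131+.03])[0].astype(int);print(p,c,monitor.read_clock())
x0,y0=max(c[0]-130,0),max(c[1]-100,0);cr=w["color"][y0:y0+200,x0:x0+266,::-1];print(x0,y0)
cv2.imwrite("pics/wg.png",cv2.resize(cr,None,fx=3,fy=3,interpolation=cv2.INTER_CUBIC))
```

```text
pre [0.48873129 0.24195731 0.13179752] [0.63955928 0.1826428  0.01595304]
0.013801269347991233 68.73769640922546 [-0.2635286  -2.98160253  3.41948754]
0.014096330595109927 [ 0.31653223  0.86101781 -8.99895602] [ 0.08362419 -0.06749394  0.01875279]
[ 0.48353061 -0.10325694  0.26002233] [319 199] 10.0583
189 99
```

View pics/wg.png

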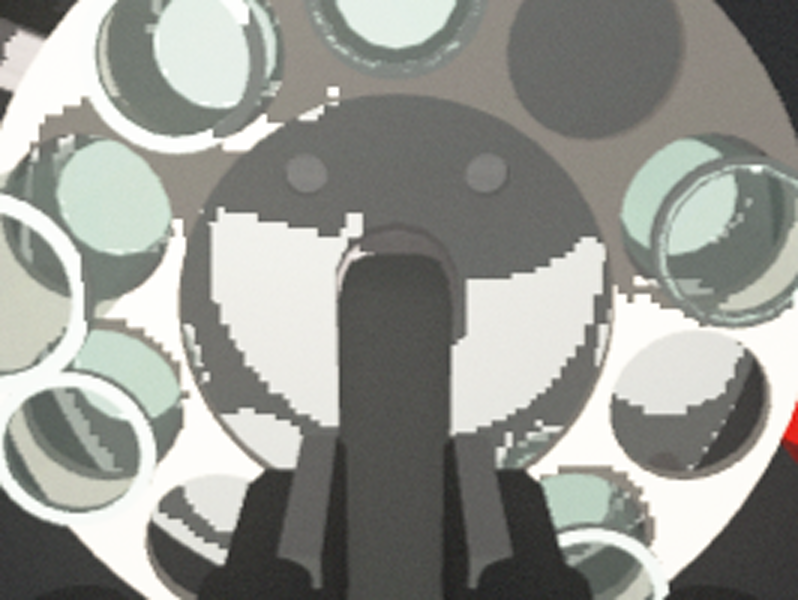

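The rack is held level, with pair holes at (306,172) and (487,172) and empty holes at (595,50) and (690,404). I'll fit its pose relative to the table.

Run:
```python
from h import *
from scipy.optimize import least_squares
f=pickle.load(open("wg.pkl","rb"))
C=lambda r,d:[r*np.cos(np.radians(d)),r*np.sin(np.radians(d))]
loc=np.array([C(.036,140)+[.006],C(.036,220)+[.006],C(.074,72)+[.037],C(.074,144)+[.037]])
u=np.array([(487,172),(306,173),(690,404),(595,55)],float);px=(u+.5)/3-.5+[189,99]
def X(p):
    c,s=np.cos(p[2]),np.sin(p[2]);return np.c_[loc[:,:2]@np.array([[c,s],[-s,c]])+p[:2],loc[:,2]+p[3]]
r=least_squares(lambda p:(proj(f,X(p))-px).ravel(),[.4835,-.1035,0,.128],x_scale=[.01,.01,.1,.01])
print(r.x,np.degrees(r.x[2]),r.fun)
z=.1282
r=least_squares(lambda p:(proj(f,X([*p,z]))-px).ravel(),[.4835,-.1035,0],x_scale=[.01,.01,.1])
print(r.x,np.degrees(r.x[2]),r.fun)
```

```text
[ 0.48467786 -0.10243034  0.00932446  0.12587703] 0.5342522929479611 [ 0.03664747  0.77266305  0.12753951  0.42504555 -0.58509523 -0.12914663
  0.38962346 -0.90660852]
[ 0.48426332 -0.1027379   0.0095547 ] 0.5474438000079795 [-0.09251558  0.74625983 -0.53436142  0.4123976  -0.07571361  0.54579932
  0.6040966  -1.36669382]
```

Run:
```python
from h import *
from plant import robot,kin,imaging,monitor
x,y=.4825,-.1043
robot.move_l([x,y,.225],.1)
robot.sleep(.2);print(monitor.read_wrist_force())
s=robot.move_l([x,y,.1955],.03,f_stop=6)
print(s,monitor.read_eef_pos(),monitor.read_wrist_force(),monitor.read_moment(),monitor.read_clock())
```

```text
[-0.93396704  0.22236448 -8.03215298]
False [ 0.4825669  -0.10432128  0.1956919 ] [ 0.47804781 -0.28901015 -7.06163507] [ 0.1219378  -0.09060329 -0.06506593] 11.8917
```

Descent was free of contact to nominal home height, so the rack has passed over the studs. I'll seat it the last bit.

Run:
```python
from h import *
from plant import robot,kin,imaging,monitor
x,y=.4825,-.1043
s=robot.move_l([x,y,.190],.02,f_stop=9)
print(s,monitor.read_eef_pos(),monitor.read_wrist_force(),monitor.read_moment())
robot.open_jaws();print(monitor.read_eef_pos(),monitor.read_wrist_force())
robot.move_l([x,y,.29],.15)
P=[x-.1,y,.38];robot.goto(P,down(-np.pi/2))
w=imaging.grab_frame("wrist");pickle.dump(w,open("wp.pkl","wb"))
c=proj(w,[x,y,.1])[0].astype(int);x0,y0=max(c[0]-160,0),max(c[1]-120,0);print(x0,y0,monitor.read_clock())
cv2.imwrite("pics/wp.png",cv2.resize(w["color"][y0:y0+240,x0:x0+320,::-1],None,fx=2.5,fy=2.5,interpolation=cv2.INTER_CUBIC))
```

```text
True [ 0.48297945 -0.10391074  0.1952611 ] [-1.08037794  0.3931679   3.82757654] [0.11763299 0.20735925 0.03458854]
[ 0.48161647 -0.1030638   0.1929725 ] [-0.4892773   0.05574489  0.79697132]
159 113 14.2417
```

View pics/wp.png

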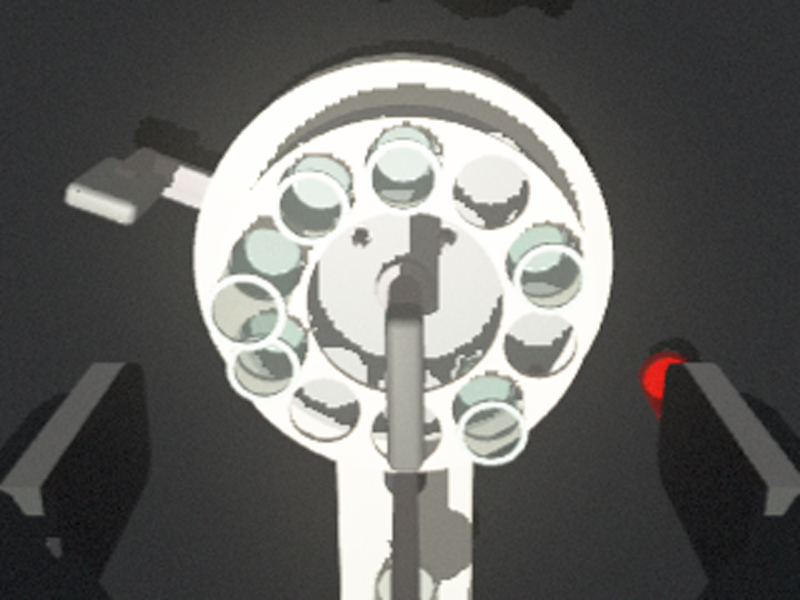

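The rack is fully home: contact came at the expected height and the studs show in the pair holes at (362,238). The tall beaker in hole 7 has its rim at (248,308), so it needs three ccw notches. First lever stroke next.

```bash
cat > lev.py <<'E'
from h import *
from plant import robot,kin,imaging,monitor
A=np.array([.483,-.1037]);S=np.radians(.5)
def pose(phi,back,R,z):
    p=S+np.radians(-111)+phi;e=np.array([np.cos(p),np.sin(p)]);tt=np.array([-e[1],e[0]])
    xy=A+R*e-back*tt;return [*xy,z],down(p)
def stroke(z=.10,end=.735,sp=.09):
    P,q=pose(end,.0175,.164,z)
    s=robot.move_l(P,sp,orientation=q,f_stop=30)
    print("end",s,monitor.read_eef_pos()-P,monitor.read_wrist_force(),monitor.read_clock())
def back(z=.10):
    P,q=pose(0,.040,.164,z);robot.move_l(P,.13,orientation=q);robot.sleep(.2);print(monitor.read_wrist_force(),monitor.read_clock())
E
python3 - <<'E'
from lev import *
robot.close_gripper()
P,q=pose(0,.045,.164,.22);robot.goto(P,q)
P[2]=.10;robot.move_l(P,.15);print(monitor.read_eef_pos()-P,monitor.read_wrist_force())
stroke()
w=imaging.grab_frame("top");a=w["color"];f=imaging.grab_frame("scene")
back();w=imaging.grab_frame("top")
cv2.imwrite("pics/s1.png",np.hstack([cv2.resize(i[120:290,290:460,::-1],(400,400)) for i in(a,w["color"])]))
E
```

```text
[ 0.00073533 -0.00036959  0.0010053 ] [ 0.19128065  0.04963121 -0.16382965]
end True [-0.09411918  0.01257184 -0.00079192] [-2.52206723 -0.84558068  0.77684838] 17.6083
[ 0.52315197 -0.49292964 -0.3595906 ] 18.4
```

View pics/s1.png

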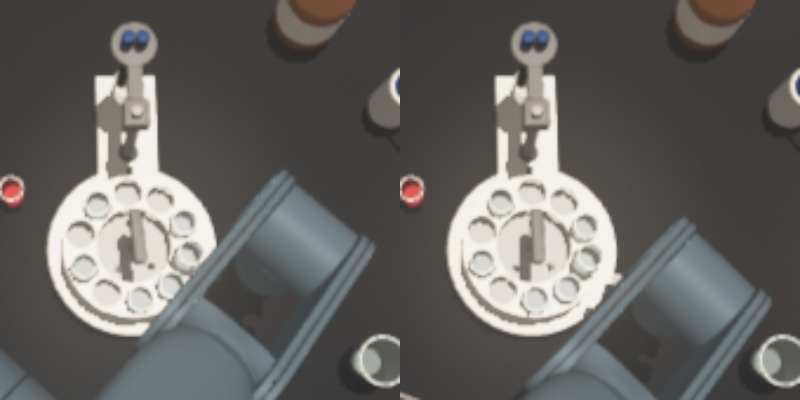

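The first push stopped on the contact bump (impact), about 94 mm short, and the table hasn't indexed. I'll touch the pad gently first and then stroke.

```bash
cat >> lev.py <<'E'
def touch(z=.10):
    P,q=pose(0,.012,.164,z)
    s=robot.move_l(P,.04,orientation=q,f_stop=3)
    e=monitor.read_eef_pos()-P;th=S+np.radians(-111);b=.012-e[:2]@np.array([-np.sin(th),np.cos(th)])
    print("touch",s,"back",b,monitor.read_wrist_force())
def stroke2(end=.72,b=.0175,z=.10,sp=.07):
    P,q=pose(end,b,.164,z);s=robot.move_l(P,sp,orientation=q,f_stop=60)
    print("end",s,monitor.read_eef_pos()-P,monitor.read_wrist_force(),monitor.read_clock())
E
python3 - <<'E'
from lev import *
touch();stroke2()
a=imaging.grab_frame("top")["color"]
back();w=imaging.grab_frame("top")
cv2.imwrite("pics/s2.png",np.hstack([cv2.resize(i[120:290,290:460,::-1],(400,400)) for i in(a,w["color"])]))
E
```

```text
touch False back 0.012351087035894341 [-1.46530698 -0.2495668   0.0926171 ]
end False [-0.00198325  0.00128814 -0.00070853] [-7.09768837  1.29838711  3.53659915] 21.0333
[-0.5849634  -0.68840261 -0.38330896] 22.4917
```

View pics/s2.png

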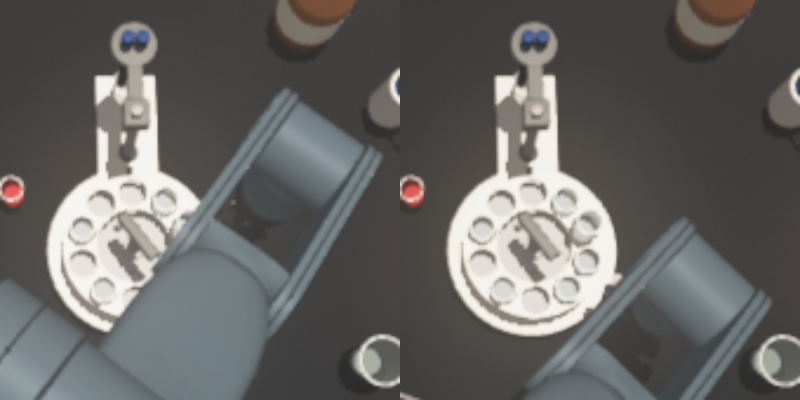

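Exactly one notch: the handle has turned about 36° and the lever is back. Two more strokes.

Run:
```python
from lev import *
for i in range(2):
    touch();stroke2(b=.015);back();robot.sleep(.3)
P,q=pose(0,.055,.164,.10);robot.move_l(P,.1,orientation=q)
P[2]=.25;robot.move_l(P,.15)
robot.goto([.383,-.104,.38],down(-np.pi/2))
w=imaging.grab_frame("wrist");pickle.dump(w,open("wf.pkl","wb"))
cv2.imwrite("pics/wf.png",w["color"][:,:,::-1]);
E=A+.074*np.array([np.cos(S),np.sin(S)])
print("station rim px",proj(w,[[*E,.162],[*E,.101]]),monitor.read_clock())
```

```text
touch False back 0.012346133905754734 [-1.72434183 -0.02802233  0.03468918]
end False [-0.00285184  0.00150175 -0.00075137] [-11.18688843   3.16278479   4.28482848] 25.1583
[ 0.10503195 -0.1871684  -0.54542272] 26.5833
touch False back 0.012358459240946557 [-0.74935238  0.65823568  0.70381196]
end False [-0.00285099  0.00151186 -0.00073603] [-11.24850773   1.68321851   5.72184523] 29.5
[-0.09375705  0.6916295  -0.30444711] 30.925
station rim px [[321.00327205 313.4281492 ]
 [320.81687919 286.14821556]] 33.5
```

View pics/wf.png

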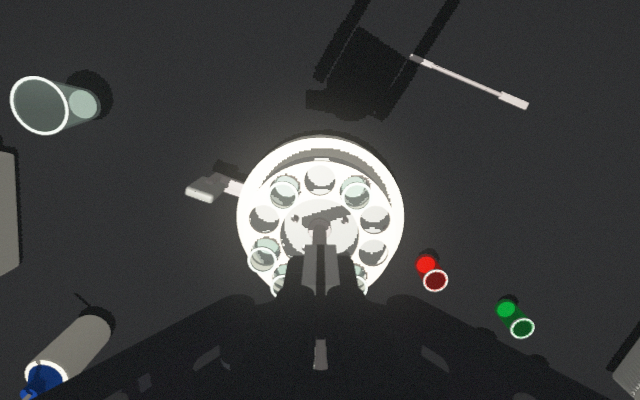

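The handle bar now reads about 108° (three notches), and the lever pad at (206,190) looks home. The fingers hide the station, so I'll check it numerically: repeat the earlier pose with the jaws open, then compare the pad region and find the tall rim.

Run:
```python
from lev import *
o=pickle.load(open("wp.pkl","rb"))
robot.open_jaws();robot.goto([.3825,-.1043,.38],down(-np.pi/2));robot.sleep(.2)
w=imaging.grab_frame("wrist")
g=lambda f:cv2.cvtColor(f["color"],cv2.COLOR_RGB2GRAY).astype(np.float32)
sl=np.s_[170:205,180:232];print("pad shift",cv2.phaseCorrelate(g(o)[sl],g(w)[sl]),np.abs(g(o)-g(w))[sl].mean())
gs=np.s_[60:150,0:120];print("glass shift",np.abs(g(o)-g(w))[gs].mean())
def ring(f,ang,h):  # best-matching bright rim near a rack position
    best=[]
    p=S+np.radians(ang);tt=np.linspace(0,2*np.pi,72,endpoint=False)
    for dx in np.arange(-.012,.0121,.001):
        for dy in np.arange(-.012,.0121,.001):
            c=A+.074*np.array([np.cos(p),np.sin(p)])+[dx,dy]
            def s(r): 
                X=np.c_[c[0]+r*np.cos(tt),c[1]+r*np.sin(tt),np.full(72,h)];u=proj(f,X).astype(np.float32)
                return cv2.remap(g(f),u[:,0].copy(),u[:,1].copy(),cv2.INTER_LINEAR)[:,0]
            best.append((np.percentile(s(.0168),20),dx.round(3),dy.round(3)))
    return max(best)
print("before tall@252",ring(o,252,.162),"short-level",ring(o,252,.126))
print("after  tall@0",ring(w,0,.162))
for k in(1,3,5,6,8):print("short",k,"before",ring(o,36*k,.126),"after",ring(w,36*k+108,.126))
print(monitor.read_clock(),monitor.read_wrist_force())
```

```text
pad shift ((-0.06284954224495465, -0.1342358047714356), 1.081931075932067) 3.9186814
glass shift 5.812315
before tall@252 (np.float32(249.8375), np.float64(0.001), np.float64(0.0)) short-level (np.float32(211.0297), np.float64(-0.012), np.float64(-0.011))
after  tall@0 (np.float32(241.75371), np.float64(0.001), np.float64(-0.003))
short 1 before (np.float32(242.24687), np.float64(0.0), np.float64(0.0)) after (np.float32(250.75546), np.float64(0.003), np.float64(0.0))
short 3 before (np.float32(249.32812), np.float64(0.001), np.float64(0.0)) after (np.float32(252.64531), np.float64(0.001), np.float64(-0.001))
short 5 before (np.float32(252.725), np.float64(0.001), np.float64(0.0)) after (np.float32(246.34317), np.float64(0.0), np.float64(-0.002))
short 6 before (np.float32(251.64375), np.float64(0.001), np.float64(0.0)) after (np.float32(205.46562), np.float64(0.001), np.float64(-0.003))
short 8 before (np.float32(243.52286), np.float64(0.001), np.float64(0.001)) after (np.float32(243.13828), np.float64(0.002), np.float64(-0.003))
34.7833 [0.49106424 0.86870305 0.20362165]
```

```bash
python3 -c "
from plant import finish_job
print(finish_job())"
```

```text
the job is handed in; nothing more can be done
None
```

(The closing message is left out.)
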